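# Lock a quarter-turn channel nut against the jar seat's sprung pad

### The arm

A 6-joint arm with a two-finger parallel gripper is mounted at the origin on the work surface. World frame = base frame: x ahead of the robot, y to its left, z up, the work surface at z = 0. Lengths are in mm, angles in rad, forces in N, time in s.
With the tool pointing down it reaches from about 350 to 775 mm from the base axis. Payload 7.3 kg.
Tool frame: the origin (TCP) lies midway between the tips of the shut fingers; the grasp point (between the pads) lies arm.tcp_to_grasp behind it (arm.tcp_to_grasp is the distance from the TCP to the grasp point, in mm); z points along the fingers, y is the direction in which the jaws open and shut (so a half turn about z gives the same grasp; the last joint's range is limited). The gripper opens to 92 mm and grips with 3 to 60 N. Pads are 19 mm wide; open, the fingers measure 130 mm over their backs; the gripper's body (75 mm by 190 mm) begins 47 mm behind the grasp point.
Start: joints at [-1.443, 0.342, 1.524, -0, 1.275, -0.146], TCP at [141.978, -505.461, 187.741] pointing down, gripper open.
Joint ranges: [-2.53, 2.53], [-0.77, 2.02], [0.04, 2.7], [-1, 4.14], [0.28, 2.66], [-3.11, 3.11]. Speed limits (rad/s): [2.57, 2.57, 3.14, 3.14, 3.14, 3.14].

### API

Orientations are given as a rotation vector (axis times angle).
In Python, from workcell import arm, capture, ticket gives the robot as it stands.
- The arm moves only by the tool jog_arm, never from a script. Its argument "commands" is one flat list of numbers, 7 for each row, row after row: the turn, a rotation vector about the tool's x, y, z in units of 180 degrees (1.0 is 180 degrees), then the shift along the tool's x, y, z in units of 500 mm (1.0 is 500 mm), then the opening, from -1 (shut) to 1 (fully open). A call has 1 to 20 rows; each row is the pose to reach, as a shift and turn from the pose measured when the call began, along the tool's axes at that moment, turning the shorter way round; what a row does not reach only later rows make up. A row lasts 1/12 s, in which the tool goes at most 41.7 mm and 7.16 degrees, less where a joint would pass 70% of its speed; a pose out of reach is approached as far as the arm can. A call with a number of a shift or a turn outside -1 to 1 is refused whole. A call with a gripper value outside its range is refused whole. The fingers move at their own pace and stop on an object; "grip_force" is the grip in N (left out, the last holds). Time passes only in rows, so rows that repeat a pose let the fingers close. It gives the time, the measured TCP pose, the force and the opening at its end, in the units of the state.
- arm.state(): the state, without advancing time (a new reading comes with each control period).
- capture(name): name is "side" or "top"; returns a dict with "image" (384x512x3 uint8, red, green, blue), "depth" (384x512 float32, mm along the optical axis (not along the pixel's ray), 0 where there is no reading), "K" (3x3 intrinsics, pixels), "R" (3x3) and "t" (3): a world point X has camera coordinates R X + t. Camera axes: x right, y down, z forward; pixel columns grow to the right and rows downward; lengths in mm; the calibration is good to about 2 mm. A picture is of the moment at which its call begins.
- ticket.sign_off(): hands the job in, once; it reports no verdict.
The state is a dict: "time": time; "joint_positions": joint angles; "joint_velocities": joint speeds; "effort": joint torques, N m; "tool_pos": TCP position; "tool_rot": TCP orientation; "contact_force": force on the tool from outside, world axes, zero at the start; "wrist_torque": the same for the moment, N m; "opening": finger opening in mm.
Only numpy, scipy, OpenCV 4.12 (cv2) and the standard library are available. Lean on these libraries where they do the work, as an engineer would, in place of code of your own. Each camera call takes 0.05 s, during which the arm holds its last target. There are 200 camera calls.

### The job

Take the red-handled channel nut from the blue tray and lower its brass head, lengthwise, into the slot of the strut rail, clear of the orange pad. Slide it along the slot until it pushes the jar seat's orange sprung pad in lightly (about 4 N, never as much as 10 N), then press the nut down against the spring strip in the rail, give it a quarter turn clockwise so that the head catches under the lips, and let go, so that it stays locked with the pad still bearing on it. Be gentle with the rail and the seat (stay below 25 N) and leave the flask, the jar and the black lid where they are.

Things in the scene. Friction and masses are not known exactly. Their poses are not given: they have to be found in the camera images.
- nut: Channel nut standing in the tray, 75 mm tall, 150 g, same after half a turn. Origin: centre of the head's underside, z up. Brass head 33 (its x) x 19 (y) x 8 mm; two opposite corners are cut so that it turns clockwise (from above) under the lips, its square corners stopping on the rail's side walls at 95 to 100 degrees; anticlockwise it jams at 40. Neck 14 mm diameter above, to z 17.
- nut_handle (a point): Point to pinch: middle of the nut's red handle block, 62 mm above the nut's origin. The block is 32 mm along the nut's x, 12 mm along its y (pinch across this), from 45 to 75 mm above the origin. Below it a 14 mm stem, and a steel collar disc, 34 mm diameter, 17 to 23 mm above the origin.
- rail: Aluminium slotted strut fixed on the bench. Origin on the bench under the slot's centre line; x along the slot towards the jar seat, z up. 41 mm wide and high, from x = -160 to +200 mm. The slot on top is 21.5 mm wide with rounded edges, lips 4 mm thick (z 37 to 41), inside width 35.5 mm. The nut can go in anywhere from x = -140 mm up to the pad.
- strip (a point): Point on top of the dark spring strip inside the rail, at the rail's x = 0, z = 33 mm. An inserted nut rests on it, head still between the lips: it cannot turn yet. The strip yields downwards, 6 N to start, then 1 N per mm. Pressed over 4 mm (nut origin below z = 29) the nut can turn; at 9 mm the collar lands on the rail (15 N). Locked and let go, its origin is at z = 29.
- seat: Grey jar seat fixed on the rail, 130 mm along the rail's x; 60 mm long clamp block, top dish to 79 mm high. Origin on the bench under the block, axes as the rail's. From it a rigid steel foot reaches over the slot towards -x, carrying an orange sprung pad 36 mm wide, z 42 to 58 mm, which faces the nut's collar.
- pad_least (a point): Where the pad's face would be with the foot fully drawn in: 55 mm along the rail's x, 50 mm high. The foot is really set out 0 to 45 mm further towards -x, different each time and not reported, so the collar meets the pad with the nut's origin between -7 and +38 mm along the rail's x: find it by eye or feel. The pad yields 14 mm at 0.6 N per mm, then it is solid.
- tray: Blue tray, 130 x 110 mm, 18 mm high, 4 mm floor and walls; origin under its centre; fixed.
- flask: Bystander: glass conical flask, 84 mm wide, 120 mm tall; origin under its centre.
- lid: Bystander: black lid, 84 mm diameter, 16 mm thick, lying flat; origin under its centre.
- jar: Bystander: clear jar with black cap, 72 mm diameter, 110 mm tall; origin under its centre.
Mind the look-alikes: they are no part of the job. Of the things that look like the nut, the smallest one is meant.

How it is judged:
By the outcome, as a careful person would: the job done as asked, in the order asked, and still so for the second after the job is handed in, with the robot touching nothing.
It also fails if it takes over 61 s, if anything falls off the work surface, if the arm or the gripper's body presses on something with over 40 N, if the wrist force passes 120 N, or if a joint passes its speed limit or range.

## Working session

There is one attempt and no reset: what is moved stays moved. The work goes in short steps, Python scripts to look and compute and a tool call to move; the robot and the scene stay as the last step left them, time stands still between calls to the robot, and variables do not carry over. Pictures are saved under pics/ and viewed, about 8 in all and at most 12, crops included, and the job is handed in when it is done.

Besides the shell and the picture viewer there is one more tool, called after ">>>" as name(argument=value, ...), one argument or row to a line, values as JSON. jog_arm: Moves the arm, as the interface text tells. Its arguments: {"type":"object","properties":{"commands":{"type":"array"},"grip_force":{"type":"number"}},"required":["commands"]}

```bash
ls; mkdir -p pics; python3 - <<'E'
from workcell import arm,capture
import cv2,numpy as np,pickle
s=arm.state();print({k:np.round(v,3).tolist() for k,v in s.items()},arm.tcp_to_grasp)
for n in("top","side"):
    c=capture(n);pickle.dump(c,open(n+".pkl","wb"));cv2.imwrite(f"pics/{n}0.png",cv2.resize(c["image"][...,::-1],(800,600)))
    print(n,c["K"].tolist(),np.round(c["R"],3).tolist(),c["t"])
E
```

```text
pics
{'time': 0.0, 'joint_positions': [-1.443, 0.343, 1.525, -0.0, 1.275, -0.146], 'joint_velocities': [0.001, 0.0, 0.0, -0.001, -0.002, -0.002], 'effort': [0.001, -43.124, -24.422, 0.072, 0.056, -0.0], 'tool_pos': [141.913, -504.967, 187.046], 'tool_rot': [-3.111, -0.428, 0.0], 'contact_force': [-0.207, 0.284, 0.41], 'wrist_torque': [0.01, -0.03, -0.017], 'opening': 91.903} 18.8
top [[377.4809864927243, 0.0, 259.34867949027984], [0.0, 377.4809864927243, 188.6567909928502], [0.0, 0.0, 1.0]] [[0.015, -1.0, -0.015], [-0.995, -0.014, -0.099], [0.098, 0.016, -0.995]] [-31.95274095 577.43025975 798.92547879]
side [[446.2933860352029, 0.0, 249.6136772396704], [0.0, 446.2933860352029, 192.00203267911948], [0.0, 0.0, 1.0]] [[-0.761, -0.648, -0.005], [-0.474, 0.562, -0.678], [0.442, -0.514, -0.735]] [394.22049494 339.44528952 964.22197065]
```

View pics/top0.png

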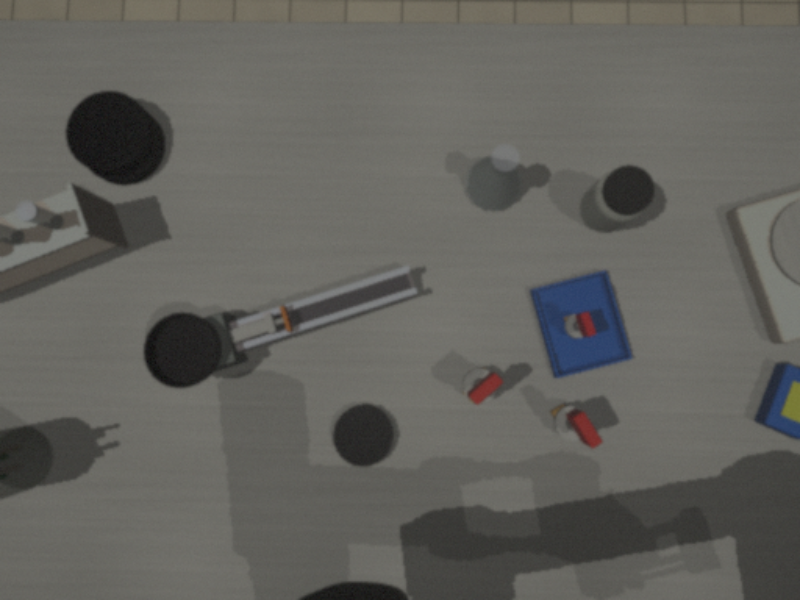

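View pics/side0.png

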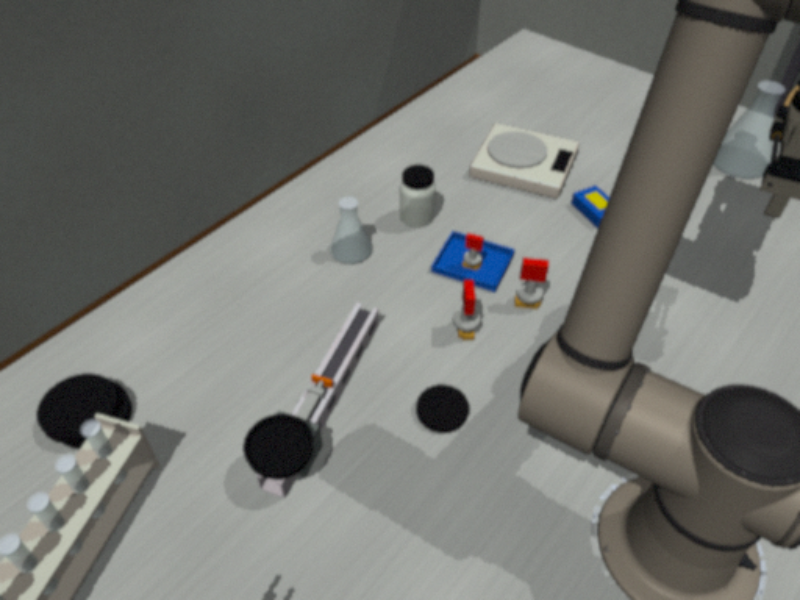

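Top view: red-handled candidates at (585,325) in the blue tray, (485,387) and (585,428) on the bench. The one in the tray is the smallest and fits the description. The rail runs from about (420,280) to (230,340), with the orange pad at about (288,318). I'll measure these and confirm with an enlarged crop.

```bash
cat > h.py <<'E'
import numpy as np,cv2
def cloud(c):
    v,u=np.mgrid[:384,:512];K=c["K"];d=c["depth"].astype(float)
    P=np.stack([(u-K[0,2])/K[0,0]*d,(v-K[1,2])/K[1,1]*d,d],-1)
    W=(P-c["t"])@c["R"]   # R^T(P-t)
    W[d==0]=np.nan
    return W
def red(c):
    h=cv2.cvtColor(c["image"],cv2.COLOR_RGB2HSV); return ((h[...,0]<6)|(h[...,0]>174))&(h[...,1]>170)&(h[...,2]>60)
def orange(c):
    h=cv2.cvtColor(c["image"],cv2.COLOR_RGB2HSV); return (h[...,0]>=6)&(h[...,0]<20)&(h[...,1]>150)&(h[...,2]>60)
def project(c,X):
    p=(c["R"]@np.asarray(X,float).T).T+c["t"]; p=p@c["K"].T; return p[:,:2]/p[:,2:]
E
python3 - <<'E'
import pickle,cv2,numpy as np
from h import *
for n in("top","side"):
    c=pickle.load(open(n+".pkl","rb"));W=cloud(c)
    for nm,m in(("red",red(c)),("orange",orange(c))):
        k,l,st,ce=cv2.connectedComponentsWithStats(m.astype(np.uint8))
        for i in range(1,k):
            if st[i,4]<8: continue
            P=W[l==i];P=P[~np.isnan(P[:,0])]
            if len(P)<5: continue
            top=P[P[:,2]>np.percentile(P[:,2],90)-6]
            q=top[:,:2].astype(np.float32);r=cv2.minAreaRect(q)
            print(n,nm,st[i],np.round(ce[i]*1.5625),"zmax",np.percentile(P[:,2],[5,50,95]).round(1),"med",np.median(top,0).round(1),"rect",np.round(r[0],1),np.round(r[1],1),round(r[2],1),len(top))
    im=c["image"]
    # rail: aluminium lips at z 36..45
    m=(W[...,2]>36)&(W[...,2]<46)
    if n=="top":
        m[:150]=0;m[240:]=0;m[:,:140]=0;m[:,285:]=0
        k,l,st,ce=cv2.connectedComponentsWithStats(m.astype(np.uint8));
        for i in range(1,k):
            if st[i,4]>30:
                P=W[l==i];r=cv2.minAreaRect(P[:,:2].astype(np.float32));print("rail",st[i],np.round(r[0],1),np.round(r[1],1),r[2],np.median(P[:,2]))
        for (u,v) in [(185/1.5625,350/1.5625),(365/1.5625,435/1.5625),(628/1.5625,190/1.5625),(580/1.5625,360/1.5625),(495/1.5625,180/1.5625)]: print(u,v,W[int(v),int(u)].round(1))
        a=cv2.resize(im[155:300,290:420,::-1],None,fx=3,fy=3,interpolation=cv2.INTER_CUBIC)
        b=cv2.resize(im[160:250,140:285,::-1],None,fx=5.2/2.0,fy=435/90,interpolation=cv2.INTER_CUBIC)
        cv2.imwrite("pics/crop1.png",cv2.convertScaleAbs(np.hstack([a,b]),alpha=1.6))
E
```

```text
rail [181 170  82  29 385] [584.9  57.4] [ 10.8 181.6] 18.582395553588867 40.53950109095199
rail [150 184 117  41 543] [543.6  85.5] [ 11.9 260.4] 18.51095199584961 40.554145072256055
rail [147 196  33  15 144] [542.6 183.9] [ 9.8 74. ] 18.69009780883789 40.58956035212617
118.4 224.0 [496.1 269.5  65.1]
233.6 278.4 [382.9  31.   15.2]
401.92 121.6 [ 709.7 -306.2  109.2]
371.2 230.4 [ 491.4 -272.2    5.8]
316.8 115.2 [ 730.4 -141.    75.2]
side red [299 150  10  10  77] [474. 241.] zmax [57.6 71.6 79.7] med [ 536.3 -260.4   77.8] rect [ 535.1 -260.1] [16. 28.] 88.4 34
side red [334 166  17  14 200] [534. 269.] zmax [ 72.8  94.4 106.8] med [ 404.6 -249.9  104.4] rect [ 404.3 -251.3] [40.4 21.1] 33.7 79
side red [297 180   7  21 128] [468. 297.] zmax [ 75.9 103.4 107.4] med [ 452.  -122.4  105.1] rect [ 452.6 -123.6] [15.3 45.2] 41.4 81
side orange [191 103  11   8  15] [306. 166.] zmax [-668.6 -660.4 -654.8] med [1688.6 -883.7 -657.7] rect [1691.1 -887.5] [10.7 67.9] 4.0 8
side orange [183 111   7   5   8] [291. 176.] zmax [-665.  -659.6 -652.9] med [1689.5 -793.9 -659. ] rect [1689.1 -794. ] [ 9.1 44.1] 16.3 6
side orange [145 116  37  24  54] [254. 200.] zmax [-672.4 -662.3 -652.8] med [1689.1 -574.8 -657.3] rect [1687.5 -620. ] [264.6  12.9] 89.8 25
side orange [  1 140 143  95 272] [107. 296.] zmax [-673.5 -663.5 -653.5] med [1689.4  -30.7 -658.3] rect [1687.1  -63.3] [829.6  18. ] 90.0 104
side orange [200 240  13   8  52] [323. 380.] zmax [35.5 55.9 59.4] med [538.7 138.4  57. ] rect [538.8 139.2] [34.8  7.2] 20.5 36
```

View pics/crop1.png

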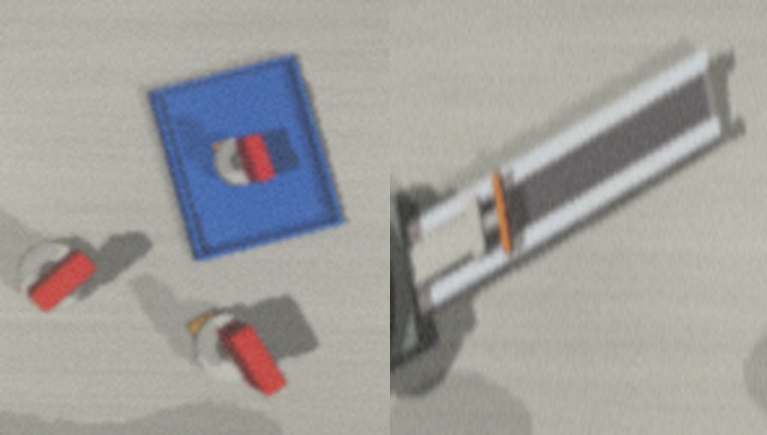

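The tray nut (crop (255,158)) is clearly the smallest: its top is at z≈79, against about 105 for the other two. Next I'll fit its pose precisely, along with the rail axis.

```bash
cat >> h.py <<'E'
from scipy.optimize import minimize
def redmask(c,roi,f=8):
    u0,v0,u1,v1=roi; im=cv2.resize(c["image"][v0:v1,u0:u1].astype(np.float32),None,fx=f,fy=f,interpolation=cv2.INTER_LINEAR)
    r,g,b=im[...,0],im[...,1],im[...,2]
    return (r-np.maximum(g,b))/np.maximum(r,1)>0.45
def block(p,z0,z1,L=32,W=12):
    x,y,a=p;c,s=np.cos(a),np.sin(a)
    return np.array([[x+c*i-s*j,y+s*i+c*j,z] for i in(-L/2,L/2) for j in(-W/2,W/2) for z in(z0,z1)])
def fit(views,p0,z0,z1):
    """views: list of (c,roi)"""
    f=8;ms=[redmask(c,r,f) for c,r in views]
    def cost(p):
        t=0
        for (c,r),m in zip(views,ms):
            q=((project(c,block(p,z0,z1))-np.array(r[:2])+.5)*f-.5)
            h=cv2.convexHull((q*16).astype(np.int32)) 
            k=np.zeros(m.shape,np.uint8);cv2.fillConvexPoly(k,h,1,shift=4)
            t+=1-(m&(k>0)).sum()/max((m|(k>0)).sum(),1)
        return t
    best=None
    for d in(-.2,0,.2):
        s=np.array(p0)+[0,0,d]
        o=minimize(cost,s,method="Nelder-Mead",options=dict(initial_simplex=s+np.array([[0,0,0],[5,0,0],[0,5,0],[0,0,.2]]),xatol=.02,fatol=1e-4))
        if best is None or o.fun<best.fun: best=o
    return best.x,best.fun
E
python3 - <<'E'
import pickle
from h import *
T=pickle.load(open("top.pkl","rb"));S=pickle.load(open("side.pkl","rb"))
vt=(T,(355,190,395,225));vs=(S,(285,140,325,172))
for v in([vt],[vs],[vt,vs]):
    p,f=fit(v,[535,-260,.25],49,79);print(p[:2].round(1),np.degrees(p[2]).round(1),round(f,3))
# rail edges: lip points binned along axis
W=cloud(T);P=W[150:240,140:285].reshape(-1,3)
P=P[(P[:,2]>37.5)&(P[:,2]<44)]
best=None
for ang in np.arange(17,20.5,.1):
    a=np.radians(ang);n=np.array([np.cos(a),np.sin(a)]);d=P[:,:2]@n
    h,e=np.histogram(d,np.arange(525,590,.5));s=(h.astype(float)**2).sum()
    if best is None or s>best[0]: best=(s,ang)
ang=best[1];a=np.radians(ang);n=np.array([np.cos(a),np.sin(a)]);t=np.array([-n[1],n[0]])
d=P[:,:2]@n;l=P[:,:2]@t;print("ang",ang)
for lo,hi in((-220,-140),(-140,-60)):
    q=d[(l>lo)&(l<hi)];print(lo,np.percentile(q[(q>520)&(q<558)],[2,50,98]).round(1),np.percentile(q[(q>558)&(q<595)],[2,50,98]).round(1))
print("start",np.percentile(l[(abs(d-572)<4)|(abs(d-542)<4)],[.2,1,3]).round(1))
# orange in top
im=T["image"].astype(int);m=(im[...,0]-im[...,2]>35)&(im[...,1]-im[...,2]>8);m[:190]=0;m[220:]=0;m[:,:165]=0;m[:,200:]=0
q=W[m];q=q[q[:,2]>50];print("pad",len(q),np.median(q,0).round(1),np.percentile(q[:,:2]@t,[5,50,95]).round(1),np.percentile(q[:,:2]@n,[2,50,98]).round(1))
E
```

```text
[ 538.6 -263.2] 14.3 0.477
[ 540.8 -266.6] -14.8 0.235
[ 538.4 -264.4] 32.3 0.722
ang 18.700000000000024
-220 [536.7 541.2 546. ] [568.4 572.8 577.7]
-140 [536.7 541.3 546.3] [568.1 572.8 577.5]
start [-223.3 -221.1 -216.3]
pad 47 [540.3 138.4  58.1] [-45.3 -42.7 -40.2] [540.6 557.2 573. ]
```

```bash
python3 - <<'E'
import pickle
from h import *
T=pickle.load(open("top.pkl","rb"));S=pickle.load(open("side.pkl","rb"))
for c,r in((T,(355,190,395,225)),(S,(285,140,325,172))):
    W=cloud(c);u0,v0,u1,v1=r;m=np.zeros((384,512),bool);m[v0:v1,u0:u1]=redmask(c,r,1)
    v,u=np.nonzero(m);print(len(v),u.min(),u.max(),v.min(),v.max());P=W[m];print(np.nanpercentile(P[:,2],[5,25,50,75,95]).round(1))
    k=P[P[:,2]>75];print("top",len(k),np.nanmean(k,0).round(1),cv2.minAreaRect(k[:,:2].astype(np.float32)))
    print(project(c,block([537,-262,.25],49,79)).round(1).tolist())
    im=c["image"][v0:v1,u0:u1].astype(int);i=im[...,0]-np.maximum(im[...,1],im[...,2]);print(np.where(i>20,i,0)[6:30,8:30] if c is T else np.where(i>20,i,0)[4:26,8:32])
E
```

```text
87 371 380 200 214
[70.3 76.7 77.9 78.6 80.2]
top 74 [ 538.8 -262.5   78. ] ((538.7598876953125, -262.4278869628906), (28.831960678100586, 10.453702926635742), 19.679214477539062)
[[376.3, 215.1], [380.6, 214.7], [370.8, 216.5], [374.9, 216.1], [372.3, 200.4], [376.5, 199.5], [366.9, 201.8], [370.8, 200.8]]
[[ 0  0  0  0  0  0  0  0  0  0  0  0  0  0  0  0  0  0  0  0  0  0]
 [ 0  0  0  0  0  0  0  0  0  0  0  0  0  0  0  0  0  0  0  0  0  0]
 [ 0  0  0  0  0  0  0  0  0  0  0  0  0  0  0  0  0  0  0  0  0  0]
 [ 0  0  0  0  0  0  0  0  0  0  0  0  0  0  0  0  0  0  0  0  0  0]
 [ 0  0  0  0  0  0  0  0  0  0 35 47 48 41  0  0  0  0  0  0  0  0]
 [ 0  0  0  0  0  0  0  0 30 53 66 68 68 57  0  0  0  0  0  0  0  0]
 [ 0  0  0  0  0  0 24 27 44 65 72 74 74 66 39  0  0  0  0  0  0  0]
 [ 0  0  0  0  0  0 24 29 39 56 67 72 74 71 53  0  0  0  0  0  0  0]
 [ 0  0  0  0  0  0  0 26 35 46 70 72 76 73 60 27  0  0  0  0  0  0]
 [ 0  0  0  0  0  0  0 24 31 42 62 73 73 74 69 45  0  0  0  0  0  0]
 [ 0  0  0  0  0  0  0 26 30 35 53 68 75 76 69 55  0  0  0  0  0  0]
 [ 0  0  0  0  0  0  0 23 30 33 
[... 2697 characters left out ...]
 0   0   0   0   0   0   0  31  52  73  92 104  99  72   0   0   0
    0   0   0   0   0   0]
 [  0   0   0   0   0   0   0   0   0   0  32  51  52  46  28   0   0   0
    0   0   0   0   0   0]
 [  0   0   0   0   0   0   0   0   0   0   0   0   0   0   0   0   0   0
    0   0   0   0   0   0]
 [  0   0   0   0   0   0   0   0   0   0   0   0   0   0   0   0   0   0
    0   0   0   0   0   0]
 [  0   0   0   0   0   0   0   0   0   0   0   0   0   0   0   0   0   0
    0   0   0   0   0   0]
 [  0   0   0   0   0   0   0   0   0   0   0   0   0   0   0   0   0   0
    0   0   0   0   0   0]
 [  0   0   0   0   0   0   0   0   0   0   0   0   0   0   0   0   0   0
    0   0   0   0   0   0]]
```

```bash
cat >> h.py <<'E'
from scipy.spatial.transform import Rotation as Ro
def row(s,pos,yaw):
    """command numbers to reach TCP pos with tool x at yaw (deg), tool down"""
    R=Ro.from_rotvec(s["tool_rot"]);a=np.radians(yaw)
    D=Ro.from_matrix(np.array([[np.cos(a),np.sin(a),0],[np.sin(a),-np.cos(a),0],[0,0,-1]]))
    return np.r_[(R.inv()*D).as_rotvec()/np.pi,R.inv().apply(np.array(pos)-s["tool_pos"])/500].round(4).tolist()
AN=18.7;n_=np.array([np.cos(np.radians(AN)),np.sin(np.radians(AN))]);t_=np.array([-n_[1],n_[0]])
N0=557.0;T0=-222.3+160
def railxy(x,y=0): return (N0-y)*n_+(T0+x)*t_   # rail frame -> world xy
def torail(p): p=np.array(p)[:2];return np.array([p@t_-T0,N0-p@n_])
def show(s):
    R=Ro.from_rotvec(s["tool_rot"]).as_matrix();print("t",round(s["time"],2),"pos",np.round(s["tool_pos"],1),"yaw",round(np.degrees(np.arctan2(R[1,0],R[0,0])),2),"tilt",np.round(R[:2,2],4),"rail",torail(s["tool_pos"]).round(2),"F",np.round(s["contact_force"],1),"rF",np.round([np.dot(s["contact_force"][:2],t_),-np.dot(s["contact_force"][:2],n_)],1),"M",np.round(s["wrist_torque"],2),"open",round(s["opening"],1))
E
python3 - <<'E'
from workcell import arm
from h import *
s=arm.state();show(s);print(row(s,[538.5,-262.3,120],18.5),row(s,[538.5,-262.3,50.5],18.5),railxy(-60),railxy(0))
E
```

```text
t 0.1 pos [ 141.9 -505.   187.1] yaw 15.69 tilt [-0.0002  0.0013] rail [-461.58  584.5 ] F [-0.5 -0.4  0.6] rF [-0.3  0.6] M [-0.02  0.01 -0.01] open 91.6
[-0.0004, -0.0001, -0.0156, 0.8949, -0.2527, 0.1347] [-0.0004, -0.0001, -0.0156, 0.8948, -0.2526, 0.2737] [566.80709345  62.73761879] [547.57031402 119.57023545]
```

>>> jog_arm(
  commands=[-0.0004,-0.0001,-0.0156,0.895,-0.2527,0,0.09,-0.0004,-0.0001,-0.0156,0.895,-0.2527,0,0.09,-0.0004,-0.0001,-0.0156,0.895,-0.2527,0,0.09,-0.0004,-0.0001,-0.0156,0.895,-0.2527,0,0.09,-0.0004,-0.0001,-0.0156,0.895,-0.2527,0,0.09,-0.0004,-0.0001,-0.0156,0.895,-0.2527,0,0.09,-0.0004,-0.0001,-0.0156,0.895,-0.2527,0,0.09,-0.0004,-0.0001,-0.0156,0.895,-0.2527,0,0.09,-0.0004,-0.0001,-0.0156,0.895,-0.2527,0,0.09,-0.0004,-0.0001,-0.0156,0.895,-0.2527,0,0.09,-0.0004,-0.0001,-0.0156,0.895,-0.2527,0,0.09,-0.0004,-0.0001,-0.0156,0.895,-0.2527,0,0.09,-0.0004,-0.0001,-0.0156,0.895,-0.2527,0,0.09,-0.0004,-0.0001,-0.0156,0.895,-0.2527,0.13,0.09,-0.0004,-0.0001,-0.0156,0.895,-0.2527,0.13,0.09,-0.0004,-0.0001,-0.0156,0.895,-0.2527,0.13,0.09,-0.0004,-0.0001,-0.0156,0.895,-0.2527,0.13,0.09,-0.0004,-0.0001,-0.0156,0.895,-0.2527,0.13,0.09],
  grip_force=50,
)

```text
time: 1.6
tool_pos: [538.7, -263.7, 124.1]
tool_rot: [3.1, 0.503, 0.002]
contact_force: [-0.1, -0.4, -0.1]
opening: 50.2
```

```bash
python3 - <<'E'
from workcell import arm,capture
from h import *
s=arm.state();show(s);print(row(s,[538.5,-262.3,50.5],18.5))
c=capture("side");cv2.imwrite("pics/s1.png",cv2.resize(c["image"][110:200,250:370,::-1],None,fx=6,fy=6,interpolation=cv2.INTER_CUBIC))
E
```

```text
t 1.6 pos [ 538.7 -263.7  124.1] yaw 18.42 tilt [ 0.0016 -0.0013] rail [-360.14  131.31] F [-0.1 -0.4 -0.1] rF [-0.4  0.2] M [ 0.05 -0.    0.02] open 50.2
[0.0006, -0.0004, -0.0004, 0.0004, -0.0029, 0.1472]
```

View pics/s1.png

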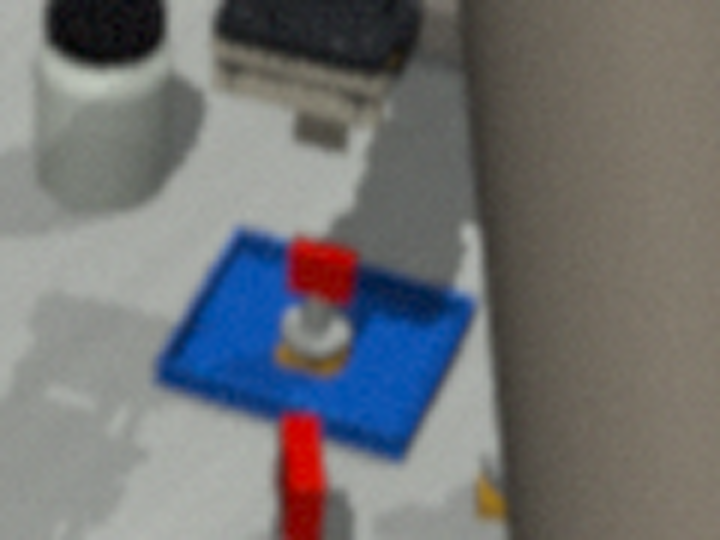

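The fingertip at crop (322,130) hangs above the handle at (322,270), which is clear, so I'll descend and pinch.

>>> jog_arm(
  commands=[0.0006,-0.0004,0,0.0004,-0.003,0.07,0.09,0.0006,-0.0004,0,0.0004,-0.003,0.11,0.09,0.0006,-0.0004,0,0.0004,-0.003,0.1472,0.09,0.0006,-0.0004,0,0.0004,-0.003,0.1472,0.09,0.0006,-0.0004,0,0.0004,-0.003,0.1472,-1,0.0006,-0.0004,0,0.0004,-0.003,0.1472,-1,0.0006,-0.0004,0,0.0004,-0.003,0.1472,-1,0.0006,-0.0004,0,0.0004,-0.003,0.1472,-1,0.0006,-0.0004,0,0.0004,-0.003,0.1472,-1,0.0006,-0.0004,0,0.0004,-0.003,0.1472,-1,0.0006,-0.0004,0,0.0004,-0.003,0.1472,-1,0.0006,-0.0004,0,0.0004,-0.003,0.1472,-1],
)

```text
time: 2.65
tool_pos: [539.0, -262.4, 51.1]
tool_rot: [3.1, 0.503, 0.001]
contact_force: [0.2, 0.0, -0.6]
opening: 2.0
```

```bash
python3 - <<'E'
from workcell import arm,capture
from h import *
show(arm.state())
E
```

```text
t 2.65 pos [ 539.  -262.4   51.1] yaw 18.44 tilt [ 0.001  -0.0007] rail [-359.03  130.53] F [ 0.2  0.  -0.6] rF [-0.  -0.2] M [-0.07  0.01  0.  ] open 2.0
```

Opening of 2 mm means the handle isn't between the fingers. I'll look.

```bash
python3 - <<'E'
from workcell import arm,capture
from h import *
import pickle
show(arm.state())
c=capture("side");t=capture("top");pickle.dump((t,c),open("m.pkl","wb"))
a=cv2.resize(c["image"][110:200,250:350,::-1],(400,360),interpolation=cv2.INTER_CUBIC)
b=cv2.convertScaleAbs(cv2.resize(t["image"][165:255,325:425,::-1],(400,360),interpolation=cv2.INTER_CUBIC),alpha=1.6)
cv2.imwrite("pics/s2.png",np.hstack([a,b]))
print(project(t,np.array([s:=arm.state()["tool_pos"]])),project(c,np.array([s])))
E
```

```text
t 2.65 pos [ 539.  -262.4   51.1] yaw 18.44 tilt [ 0.001  -0.0007] rail [-359.03  130.53] F [ 0.2  0.  -0.6] rF [-0.  -0.2] M [-0.07  0.01  0.  ] open 2.0
[[371.97250383 207.45131659]] [[302.34791551 158.32878176]]
```

View pics/s2.png

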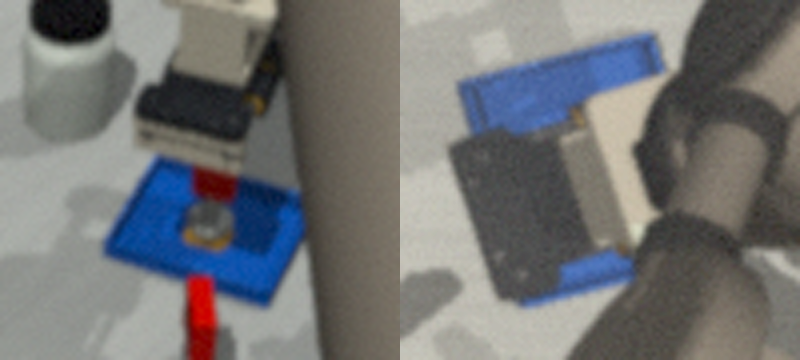

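```bash
python3 - <<'E'
import pickle
from h import *
t,c=pickle.load(open("m.pkl","rb"))
W=cloud(c);im=c["image"].astype(int)
for v in range(140,172,2):
    print(v,[f"{u}:{W[v,u,0]:.0f},{W[v,u,1]:.0f},{W[v,u,2]:.0f}{'R' if im[v,u,0]>1.8*im[v,u,1] else ''}" for u in range(286,318,4)])
W=cloud(t)
for v in range(195,240,5):
    print(v,[f"{u}:{W[v,u,0]:.0f},{W[v,u,1]:.0f},{W[v,u,2]:.0f}" for u in range(335,390,6)])
E
```

```text
140 ['286:532,-161,191', '290:524,-167,192', '294:512,-168,198', '298:503,-173,199', '302:497,-182,197', '306:487,-185,200', '310:480,-193,199', '314:590,-403,0']
142 ['286:534,-165,181', '290:524,-168,184', '294:513,-170,190', '298:501,-171,195', '302:492,-176,197', '306:483,-179,200', '310:476,-187,199', '314:586,-399,-4']
144 ['286:536,-170,170', '290:525,-171,175', '294:514,-173,180', '298:503,-174,186', '302:493,-177,189', '306:482,-179,194', '310:475,-186,193', '314:578,-386,1']
146 ['286:537,-171,161', '290:526,-174,166', '294:515,-175,171', '298:507,-182,171', '302:494,-180,180', '306:484,-183,184', '310:475,-188,186', '314:573,-380,-0']
148 ['286:636,-316,-1', '290:527,-175,157', '294:516,-178,162', '298:505,-180,167', '302:496,-185,168', '306:487,-190,170', '310:474,-188,179', '314:569,-373,-2']
150 ['286:629,-306,1', '290:613,-306,10', '294:602,-312,13', '298:504,-179,161', '302:495,-184,163', '306:485,-188,166', '310:476,-192,168', '314:564,-367,-3']
152 ['286:624,-301,-1', '290:613,-306,2', '294:600,-309,8', '298:550,-253,75R', '302:538,-256,81', '306:485,-189,158', '310
[... 2525 characters left out ...]
197', '365:509,-209,197', '371:510,-219,198', '377:509,-219,232', '383:509,-222,254', '389:505,-165,458']
225 ['335:501,-194,-2', '341:501,-207,2', '347:500,-178,195', '353:501,-188,199', '359:501,-198,198', '365:501,-208,200', '371:501,-219,197', '377:501,-226,207', '383:501,-222,253', '389:499,-163,464']
230 ['335:490,-194,-0', '341:490,-208,-3', '347:492,-178,196', '353:492,-188,197', '359:492,-198,198', '365:492,-209,197', '371:491,-273,1', '377:492,-286,2', '383:494,-160,455', '389:nan,nan,nan']
235 ['335:479,-193,2', '341:479,-207,-2', '347:479,-220,2', '353:483,-188,195', '359:484,-199,197', '365:480,-259,4', '371:480,-272,6', '377:481,-281,19', '383:489,-159,457', '389:490,-159,475']
```

The depth shows the gripper body bottom at z≈155 where I'd expect about 117, so the fingertips seem to be above the handle. I'll rise, open and measure where the fingertips really are.

>>> jog_arm(
  commands=[0,0,0,0,0,-0.1,0.09,0,0,0,0,0,-0.2,0.09,0,0,0,0,0,-0.2,0.09,0,0,0,0,0,-0.2,0.09,0,0,0,0,0,-0.2,0.09,0,0,0,0,0,-0.2,0.09,0,0,0,0,0,-0.2,0.09,0,0,0,0,0,-0.2,0.09],
)

```text
time: 3.42
tool_pos: [538.2, -261.8, 149.3]
tool_rot: [-3.1, -0.503, 0.002]
contact_force: [-1.0, 0.2, -0.7]
opening: 48.0
```

```bash
python3 - <<'E'
from workcell import arm,capture
from h import *
s=arm.state();show(s);print(np.round(s["joint_positions"],4).tolist())
c=capture("side")
W=cloud(c);p=project(c,np.array([s["tool_pos"]]))[0];print(p)
for v in range(int(p[1])-30,int(p[1])+16,2):
    print(v,[f"{u}:{W[v,u,0]:.0f},{W[v,u,1]:.0f},{W[v,u,2]:.0f}" for u in range(int(p[0])-15,int(p[0])+16,3)])
cv2.imwrite("pics/s3.png",cv2.resize(c["image"][60:200,230:350,::-1],None,fx=4,fy=4,interpolation=cv2.INTER_CUBIC))
E
```

```text
t 3.42 pos [ 538.2 -261.8  149.3] yaw 18.43 tilt [-0.0018  0.0012] rail [-358.24  131.2 ] F [-1.   0.2 -0.7] rF [0.5 0.9] M [-0.04  0.01  0.02] open 48.0
[-0.5808, 0.5084, 1.3686, 0.0, 1.2668, 0.6683]
[305.43396671 132.33406844]
102 ['290:540,-179,296', '293:533,-181,298', '296:530,-189,294', '299:522,-191,297', '302:518,-197,295', '305:512,-202,295', '308:507,-207,296', '311:501,-211,296', '314:495,-215,296', '317:504,-244,276', '320:503,-257,270']
104 ['290:534,-170,297', '293:529,-176,297', '296:523,-181,296', '299:517,-184,298', '302:511,-187,298', '305:506,-193,298', '308:501,-198,297', '311:495,-203,297', '314:496,-217,289', '317:498,-234,278', '320:493,-241,277']
106 ['290:527,-162,299', '293:526,-172,294', '296:519,-174,296', '299:514,-179,296', '302:508,-183,296', '305:502,-188,297', '308:495,-190,298', '311:493,-200,294', '314:485,-201,297', '317:493,-228,278', '320:491,-240,272']
108 ['290:529,-165,291', '293:523,-168,292', '296:515,-170,294', '299:509,-173,296', '302:503,-177,296', '305:498,-182,296', '308:491,-184,298', '311:486,-189,297', '314:482,-196,296', '317:489,-2
[... 3397 characters left out ...]
, '311:596,-395,2', '314:590,-403,0', '317:584,-412,-2', '320:575,-416,0']
142 ['290:644,-348,-2', '293:635,-351,1', '296:627,-357,1', '299:619,-362,3', '302:616,-374,-3', '305:603,-372,5', '308:597,-380,3', '311:591,-388,2', '314:584,-395,0', '317:578,-403,-1', '320:568,-404,3']
144 ['290:636,-337,2', '293:629,-343,1', '296:623,-351,-1', '299:616,-359,-2', '302:608,-364,-1', '305:603,-373,-4', '308:594,-377,-2', '311:585,-380,1', '314:579,-387,0', '317:572,-395,-1', '320:564,-400,-1']
146 ['290:632,-332,-2', '293:624,-337,-1', '296:618,-345,-2', '299:609,-348,1', '302:603,-357,-2', '305:595,-362,-1', '308:588,-368,-1', '311:582,-376,-2', '314:573,-379,0', '317:566,-385,0', '320:558,-390,2']
```

View pics/s3.png

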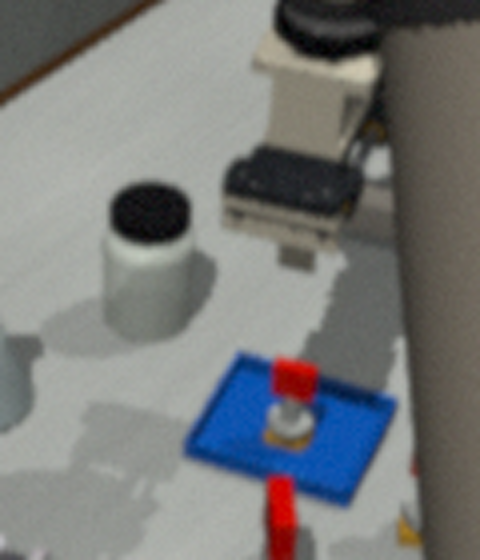

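The finger's bottom edge is at crop (297,268), pixel (304,127), with depth z≈200 while the state reports 149. The real tips therefore sit about 47 mm above the reported TCP. I'll solve for the offset precisely.

```bash
python3 - <<'E'
from workcell import arm,capture
from h import *
s=arm.state();show(s)
c=capture("side");W=cloud(c);im=c["image"].astype(int)
for z in(190,195,200,205): print(z,project(c,np.array([[524.6,-221,z],[538.2+.316*24,-261.8-.949*24,z]])).round(1).tolist())
print(im[120:132,298:312].sum(-1)//3)
t=capture("top");W=cloud(t);p=project(t,np.array([[538,-262,199.]]))[0];print(p)
m=(abs(W[...,0]-530)<60)&(abs(W[...,1]+262)<110)&(W[...,2]>180)&(W[...,2]<290)
print("zhist",np.histogram(W[m][:,2],np.arange(180,291,10)))
E
```

```text
t 3.47 pos [ 538.3 -261.9  149.5] yaw 18.43 tilt [-0.0013  0.001 ] rail [-358.38  131.05] F [-0.2  0.4 -0.9] rF [0.4 0.1] M [-0.   -0.02 -0.05] open 49.0
190 [[301.9, 130.1], [309.3, 115.4]]
195 [[302.1, 128.6], [309.5, 113.9]]
200 [[302.2, 127.1], [309.7, 112.4]]
205 [[302.4, 125.6], [309.9, 110.9]]
[[143 125 113 110 116 120 118 119 120 123 125 116 102 103]
 [155 126 100  94  96 100 108 107 113 118 119 116 114 117]
 [157 123  88  78  78  84  82  85  98  99 109 124 128 128]
 [158 120  88  75  78  74  74  78  82  85 106 136 148 145]
 [155 123  85  74  73  76  78  76  74  81 109 148 161 161]
 [158 127  96  83  77  74  75  76  71  84 113 150 164 164]
 [161 143 120 113  99  88  84  80  80  86 117 153 165 167]
 [165 158 151 142 135 128 117 110 100  98 132 159 165 168]
 [164 165 166 163 160 157 151 145 137 137 152 161 166 169]
 [167 167 167 169 167 164 161 163 161 160 165 168 165 165]
 [163 166 165 165 164 164 167 168 166 168 168 166 167 166]
 [169 168 167 169 167 166 167 169 168 168 164 165 168 165]]
[396.06983037 203.81912202]
zhist (array([  0,   0,   0,   0,   0,   0,   0,   1,  13, 268,  37]), array([180, 190, 200, 210, 220, 230, 240, 250, 260, 270, 280, 290]))
```

>>> jog_arm(
  commands=[0,0,0,0,-0.001,0.08,0.09,0,0,0,0,-0.001,0.16,0.09,0,0,0,0,-0.001,0.2,0.09,0,0,0,0,-0.001,0.22,0.09,0,0,0,0,-0.001,0.24,0.09,0,0,0,0,-0.001,0.25,0.09,0,0,0,0,-0.001,0.26,0.09,0,0,0,0,-0.001,0.26,0.09],
)

```text
time: 4.23
tool_pos: [538.7, -261.8, 20.2]
tool_rot: [3.101, 0.503, 0.0]
contact_force: [-0.1, 0.2, -0.4]
opening: 50.1
```

```bash
python3 - <<'E'
from workcell import arm,capture
from h import *
s=arm.state();show(s)
c=capture("side");cv2.imwrite("pics/s4.png",cv2.resize(c["image"][110:190,260:350,::-1],None,fx=7,fy=7,interpolation=cv2.INTER_CUBIC))
W=cloud(c)
for v in range(150,166,2):
    print(v,[f"{u}:{W[v,u,0]:.0f},{W[v,u,1]:.0f},{W[v,u,2]:.0f}" for u in range(292,312,3)])
E
```

```text
t 4.23 pos [ 538.7 -261.8   20.2] yaw 18.43 tilt [ 0.0001 -0.    ] rail [-358.38  130.68] F [-0.1  0.2 -0.4] rF [0.3 0. ] M [-0.    0.09 -0.01] open 50.1
150 ['292:516,-169,161', '295:509,-172,163', '298:501,-174,167', '301:494,-177,168', '304:488,-182,168', '307:481,-186,169', '310:475,-191,169']
152 ['292:515,-169,154', '295:508,-172,157', '298:500,-174,160', '301:492,-176,163', '304:484,-178,166', '307:477,-181,168', '310:476,-193,161']
154 ['292:518,-174,142', '295:509,-175,147', '298:500,-175,152', '301:493,-178,154', '304:483,-177,160', '307:476,-181,162', '310:552,-324,17']
156 ['292:519,-176,134', '295:511,-178,136', '298:503,-180,140', '301:494,-182,144', '304:484,-180,151', '307:477,-183,152', '310:550,-323,11']
158 ['292:518,-176,126', '295:512,-181,126', '298:503,-181,132', '301:495,-183,135', '304:488,-187,137', '307:480,-188,140', '310:548,-320,6']
160 ['292:586,-280,4', '295:578,-284,5', '298:526,-220,82', '301:494,-183,128', '304:486,-185,132', '307:480,-190,132', '310:544,-316,3']
162 ['292:580,-271,5', '295:574,-280,2', '298:526,-221,74', '301:520,-226,74', '304:531,-261,42', '307:478,-188,128', '310:538,-308,4']
164 ['292:576,-266,3', '295:567,-270,6', '298:548,-256,27', '301:537,-256,34', '304:530,-261,35', '307:527,-272,28', '310:533,-300,4']
```

View pics/s4.png

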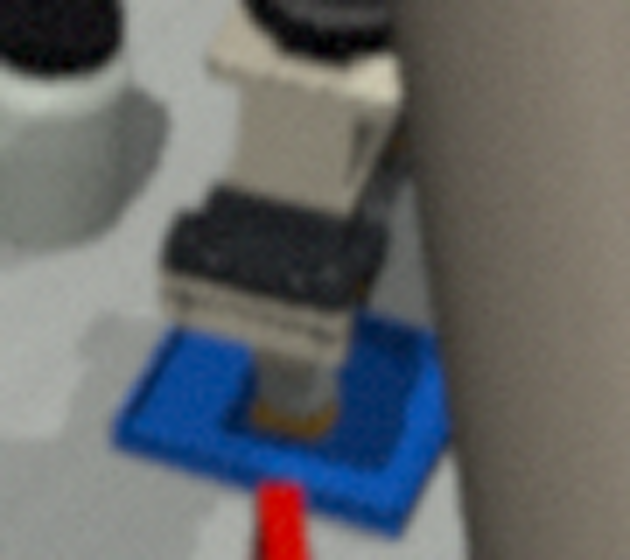

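The finger (crop (290,370)) ends at z≈70 with 20.2 reported, which confirms a 50 mm offset. I'll go down another 19 mm and pinch.

>>> jog_arm(
  commands=[0,0,0,0,0,0.02,0.09,0,0,0,0,0,0.038,0.09,0,0,0,0,0,0.038,0.09,0,0,0,0,0,0.038,-1,0,0,0,0,0,0.038,-1,0,0,0,0,0,0.038,-1,0,0,0,0,0,0.038,-1,0,0,0,0,0,0.038,-1,0,0,0,0,0,0.038,-1,0,0,0,0,0,0.038,-1,0,0,0,0,0,0.038,-1,0,0,0,0,0,0.038,-1],
)

```text
time: 5.28
tool_pos: [539.0, -262.0, 1.9]
tool_rot: [3.1, 0.503, 0.001]
contact_force: [0.1, 0.5, 0.4]
opening: 11.6
```

```bash
python3 - <<'E'
from workcell import arm
from h import *
s=arm.state();show(s);print(row(s,[*railxy(-60),75],108.7))
E
```

```text
t 5.28 pos [ 539.  -262.     1.9] yaw 18.44 tilt [ 0.0008 -0.0005] rail [-358.65  130.47] F [0.1 0.5 0.4] rF [ 0.4 -0.2] M [-0.08  0.02  0.03] open 11.6
[0.0004, 0.0, -0.5015, 0.2583, -0.5984, -0.1466]
```

>>> jog_arm(
  commands=[0,0,0,0,0,-0.05,-1,0,0,0,0,0,-0.1,-1,0,0,0,0,0,-0.146,-1,0,0,0,0,0,-0.146,-1,0.0004,0,-0.035,0.02,-0.046,-0.146,-1,0.0004,0,-0.07,0.04,-0.09,-0.146,-1,0.0004,0,-0.105,0.06,-0.135,-0.146,-1,0.0004,0,-0.14,0.08,-0.18,-0.146,-1,0.0004,0,-0.175,0.1,-0.225,-0.146,-1,0.0004,0,-0.21,0.12,-0.27,-0.146,-1,0.0004,0,-0.245,0.14,-0.315,-0.146,-1,0.0004,0,-0.28,0.16,-0.36,-0.146,-1,0.0004,0,-0.315,0.18,-0.405,-0.146,-1,0.0004,0,-0.35,0.2,-0.45,-0.146,-1,0.0004,0,-0.385,0.22,-0.5,-0.146,-1,0.0004,0,-0.42,0.24,-0.55,-0.146,-1,0.0004,0,-0.455,0.25,-0.58,-0.146,-1,0.0004,0,-0.48,0.2583,-0.5984,-0.146,-1,0.0004,0,-0.5015,0.2583,-0.5984,-0.146,-1,0.0004,0,-0.5015,0.2583,-0.5984,-0.146,-1],
)

```text
time: 6.95
tool_pos: [566.0, 63.6, 73.5]
tool_rot: [-1.825, -2.555, 0.002]
contact_force: [0.5, 0.1, -1.6]
opening: 11.8
```

```bash
python3 - <<'E'
from workcell import arm,capture
from h import *
import pickle
s=arm.state();show(s);print(row(s,[*railxy(-60),75],108.7))
c=capture("side");t=capture("top");pickle.dump((t,c,s),open("m.pkl","wb"))
a=cv2.resize(c["image"][160:280,160:270,::-1],(400,436),interpolation=cv2.INTER_CUBIC)
b=cv2.convertScaleAbs(cv2.resize(t["image"][140:250,150:260,::-1],(400,436),interpolation=cv2.INTER_CUBIC),alpha=1.6)
cv2.imwrite("pics/s5.png",np.hstack([a,b]))
E
```

```text
t 6.95 pos [566.   63.6  73.5] yaw 108.93 tilt [-0.002  0.   ] rail [-58.89   0.45] F [ 0.5  0.1 -1.6] rF [-0.1 -0.5] M [-0.03 -0.11  0.03] open 11.8
[-0.0006, -0.0002, 0.0013, -0.0022, 0.0009, -0.0029]
```

View pics/s5.png

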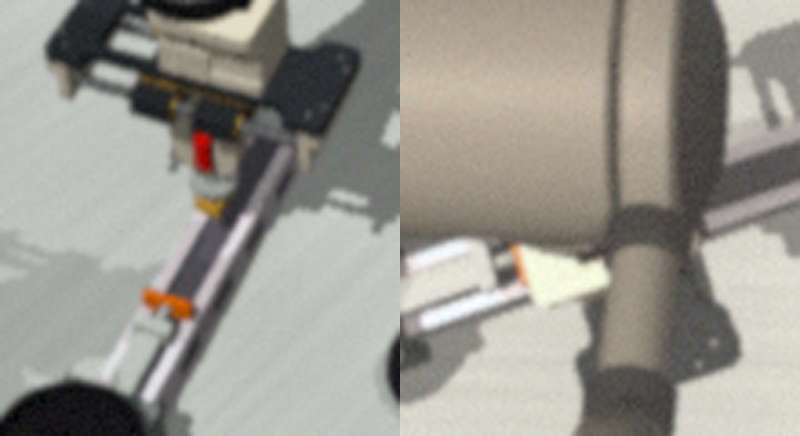

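Side view: the nut hangs upright, with the handle at crop (203,150) and the brass head at (208,207), over the slot. I'll check the lateral offset in that camera.

```bash
python3 - <<'E'
import pickle
from h import *
t,c,s=pickle.load(open("m.pkl","rb"));S=pickle.load(open("side.pkl","rb"))
W=cloud(S);P=W[180:300,170:260].reshape(-1,3);P=P[(P[:,2]>37)&(P[:,2]<45)]
r=np.array([torail(p) for p in P]);k=(abs(r[:,1])<28)&(r[:,0]<0)&(r[:,0]>-160);r=r[k]
print("lips side cam",len(r),[(np.percentile(q,[3,50,97]).round(1)) for q in(r[r[:,1]<0][:,1],r[r[:,1]>0][:,1])],np.percentile(r[:,0],.5))
for a,b in((-150,-80),(-80,0)):
    q=r[(r[:,0]>a)&(r[:,0]<b)];print(a,np.median(q[q[:,1]<0][:,1]),np.median(q[q[:,1]>0][:,1]))
W=cloud(c);im=c["image"].astype(int)
v,u=np.mgrid[:384,:512];box=(u>205)&(u<232)&(v>185)&(v<225)
red_=box&(im[...,0]>1.8*im[...,1])&(im[...,0]>60);br=box&(im[...,0]-im[...,2]>45)&~red_&(v>205)
co=box&~red_&~br
for nm,m in(("red",red_),("brass",br)):
    P=W[m];rr=np.array([[*torail(p),p[2]] for p in P]);print(nm,len(P),np.percentile(rr,[5,25,50,75,95],axis=0).round(1).tolist(), [u[m].min(),u[m].max(),v[m].min(),v[m].max()])
P=W[co];rr=np.array([[*torail(p),p[2]] for p in P]);q=rr[(rr[:,2]>91)&(rr[:,2]<101)&(abs(rr[:,0]+59)<25)&(abs(rr[:,1])<25)];print("collar",len(q),q.mean(0),np.percentile(q,[5,95],axis=0).round(1))
# predicted
def pr(x,y,z): return project(c,np.array([[*railxy(x,y),z]]))[0].round(1)
x0,y0=torail(s["tool_pos"]);b=s["tool_pos"][2]+2.1
for nm,P in(("brass corners",[(16.5,9.5,0),(16.5,-9.5,0),(16.5,9.5,8),(16.5,-9.5,8),(-16.5,-9.5,8)]),("handle",[(16,6,45),(16,-6,45),(16,6,75),(16,-6,75)])): print(nm,[pr(x0+i,y0+j,b+k).tolist() for i,j,k in P])
print((im[204:222,208:226,0]-im[204:222,208:226,2]));print((im[192:206,208:226,0]-im[192:206,208:226,2]))
E
```

```text
lips side cam 374 [array([-20. , -15. , -10.1]), array([11.8, 17. , 21.7])] -158.65540617633638
-150 -14.92577545621458 17.281449533682007
-80 -15.022918319786868 16.750402029068596
red 52 [[nan, nan, nan], [nan, nan, nan], [nan, nan, nan], [nan, nan, nan], [nan, nan, nan]] [np.int64(213), np.int64(218), np.int64(196), np.int64(206)]
brass 33 [[-52.7, -4.9, 78.8], [-46.7, 0.1, 81.9], [-44.1, 4.4, 83.4], [-41.3, 8.8, 84.7], [-40.1, 10.6, 97.6]] [np.int64(214), np.int64(221), np.int64(206), np.int64(219)]
collar 72 [-50.92078109   3.59202777  97.7163916 ] [[-60.3 -12.4  94. ]
 [-42.   16.9 100.2]]
brass corners [[219.3, 219.8], [212.4, 217.7], [219.1, 217.8], [212.2, 215.6], [217.6, 206.3]]
handle [[217.0, 207.5], [212.5, 206.2], [216.3, 199.3], [211.7, 197.9]]
[[  1   6  11  19  26  61 115 151 145 103  40  21  22  23  21  22  18  13]
 [  0   0   5  11  22  52  96 126 130 104  44  20  20  21  21  21  17  10]
 [  4   1   1   6  13  27  55  80 105  87  37  18  18  22  20  17  13  10]
 [  1   3   2   1   5  10  15  28  43  42  23  12  17  19  17  12   7   0]
 [  2   3   2   2   3   2   2 
[... 1371 characters left out ...]
 -7  -8  -8  12  34  34]
 [ 13  15  12  16  34 102 148 151 120  92  36   6  -1  -2  -6   5  25  26]
 [ 13  16  15  18  46 120 185 195 182 118  47  13   6   5   2   3   8  11]
 [ 18  23  16  19  43 104 168 182 172 107  39  18  13  10   7   7   8  10]
 [ 19  21  20  21  41  93 143 158 141  86  30  20  14  13  12  10  12  13]
 [ 16  20  21  21  36  86 137 152 144  90  30  20  18  15  14  14  15  13]
 [ 15  19  19  23  33  78 126 155 139  88  33  20  20  21  18  17  17  13]
 [  9  16  19  23  29  70 122 152 145 100  35  19  19  23  21  21  20  12]
 [  1   6  11  19  26  61 115 151 145 103  40  21  22  23  21  22  18  13]
 [  0   0   5  11  22  52  96 126 130 104  44  20  20  21  21  21  17  10]]
```

>>> jog_arm(
  commands=[-0.0006,0,0.0013,-0.002,0.0026,0.03,-1,-0.0006,0,0.0013,-0.002,0.0026,0.05,-1,-0.0006,0,0.0013,-0.002,0.0026,0.06,-1,-0.0006,0,0.0013,-0.002,0.0026,0.06,-1,-0.0006,0,0.0013,-0.002,0.0026,0.06,-1],
)

```text
time: 7.47
tool_pos: [567.5, 61.9, 43.5]
tool_rot: [-1.839, -2.546, -0.0]
contact_force: [0.7, -0.6, -1.7]
opening: 12.1
```

```bash
python3 - <<'E'
from workcell import arm,capture
from h import *
s=arm.state();show(s);print(row(s,[*railxy(-60,-.9),s["tool_pos"][2]],108.7))
c=capture("side")
cv2.imwrite("pics/s6.png",cv2.resize(c["image"][190:250,180:250,::-1],None,fx=8,fy=8,interpolation=cv2.INTER_CUBIC))
E
```

```text
t 7.47 pos [567.5  61.9  43.5] yaw 108.3 tilt [-0.0008  0.0006] rail [-61.    -0.44] F [ 0.7 -0.6 -1.7] rF [-0.8 -0.4] M [ 0.   -0.09  0.05] open 12.1
[-0.0002, -0.0003, -0.0022, 0.002, 0.0009, 0.0]
```

View pics/s6.png

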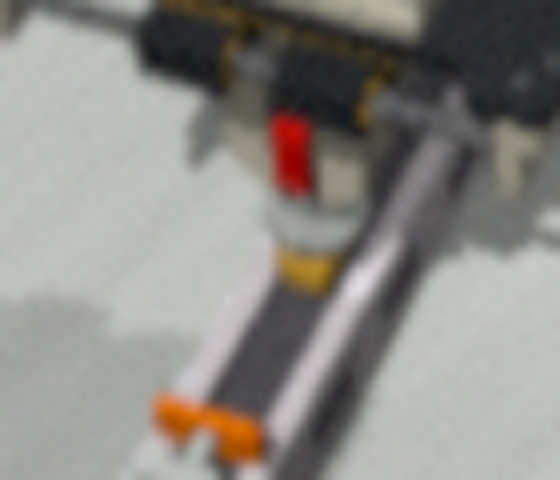

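The head (crop (308,270)) is centred over the slot, with about 8 crop pixels of margin on each side. I'll lower it gently.

>>> jog_arm(
  commands=[0,0,-0.002,0.001,0,0.004,-1,0,0,-0.002,0.001,0,0.007,-1,0,0,-0.002,0.001,0,0.009,-1,0,0,-0.002,0.001,0,0.011,-1,0,0,-0.002,0.001,0,0.013,-1,0,0,-0.002,0.001,0,0.014,-1,0,0,-0.002,0.001,0,0.014,-1],
)

```text
time: 8.1
tool_pos: [567.7, 62.5, 36.9]
tool_rot: [-1.831, -2.552, -0.001]
contact_force: [-0.3, -0.5, -1.6]
opening: 12.0
```

```bash
python3 - <<'E'
from workcell import arm
from h import *
s=arm.state();show(s)
E
```

```text
t 8.1 pos [567.7  62.5  36.9] yaw 108.67 tilt [0.0002 0.0006] rail [-60.53  -0.79] F [-0.3 -0.5 -1.6] rF [-0.4  0.4] M [ 0.06 -0.15 -0.02] open 12.0
```

>>> jog_arm(
  commands=[0,0,0,0,0,0.003,-1,0,0,0,0,0,0.005,-1,0,0,0,0,0,0.007,-1,0,0,0,0,0,0.009,-1,0,0,0,0,0,0.011,-1,0,0,0,0,0,0.011,-1,0,0,0,0,0,0.011,-1],
)

```text
time: 8.68
tool_pos: [567.7, 62.5, 31.3]
tool_rot: [-1.831, -2.552, -0.001]
contact_force: [-0.2, 0.1, -1.4]
opening: 12.0
```

```bash
python3 - <<'E'
from workcell import arm
from h import *
s=arm.state();show(s)
E
```

```text
t 8.68 pos [567.7  62.5  31.3] yaw 108.68 tilt [-0.      0.0006] rail [-60.49  -0.77] F [-0.2  0.1 -1.4] rF [0.2 0.2] M [-0.03 -0.15  0.01] open 12.0
```

In the slot with no side force. I'll slide towards the pad.

>>> jog_arm(
  commands=[0,0,0,0.015,0,0,-1,0,0,0,0.03,0,0,-1,0,0,0,0.045,0,0,-1,0,0,0,0.06,0,0,-1,0,0,0,0.07,0,0,-1,0,0,0,0.08,0,0,-1,0,0,0,0.085,0,0,-1,0,0,0,0.09,0,0,-1,0,0,0,0.09,0,0,-1],
)

```text
time: 9.43
tool_pos: [553.1, 105.6, 31.4]
tool_rot: [-1.831, -2.552, -0.001]
contact_force: [-1.1, 0.4, -1.3]
opening: 11.5
```

```bash
python3 - <<'E'
from workcell import arm
from h import *
s=arm.state();show(s)
E
```

```text
t 9.43 pos [553.1 105.6  31.4] yaw 108.7 tilt [-0.0001  0.0006] rail [-15.05  -0.75] F [-1.1  0.4 -1.3] rF [0.7 0.9] M [ 0.04 -0.17  0.  ] open 11.5
```

>>> jog_arm(
  commands=[0,0,0,0.004,0,0,-1,0,0,0,0.008,0,0,-1,0,0,0,0.012,0,0,-1,0,0,0,0.016,0,0,-1,0,0,0,0.02,0,0,-1,0,0,0,0.02,0,0,-1],
)

```text
time: 9.93
tool_pos: [549.8, 115.3, 31.4]
tool_rot: [-1.831, -2.553, -0.001]
contact_force: [-0.3, 0.6, -0.8]
opening: 11.9
```

```bash
python3 - <<'E'
from workcell import arm
from h import *
s=arm.state();show(s)
E
```

```text
t 9.93 pos [549.8 115.3  31.4] yaw 108.71 tilt [-0.0002  0.0007] rail [-4.71 -0.72] F [-0.3  0.6 -0.8] rF [0.6 0.1] M [-0.06 -0.07  0.  ] open 11.9
```

>>> jog_arm(
  commands=[0,0,0,0.002,0,0,-1,0,0,0,0.004,0,0,-1,0,0,0,0.006,0,0,-1,0,0,0,0.008,0,0,-1,0,0,0,0.008,0,0,-1,0,0,0,0.008,0,0,-1],
)

```text
time: 10.43
tool_pos: [548.5, 119.2, 31.4]
tool_rot: [-1.83, -2.553, -0.001]
contact_force: [-0.9, 0.1, -1.3]
opening: 11.5
```

```bash
python3 - <<'E'
from workcell import arm,capture
from h import *
s=arm.state();show(s);f=[]
for i in range(4):
    c=capture("side");s=arm.state();f.append(s["contact_force"])
f=np.mean(f,0);print(f.round(2),f[:2]@t_,-f[:2]@n_)
cv2.imwrite("pics/s7.png",cv2.resize(c["image"][200:260,170:240,::-1],None,fx=8,fy=8,interpolation=cv2.INTER_CUBIC))
E
```

```text
t 10.43 pos [548.5 119.2  31.4] yaw 108.71 tilt [-0.0001  0.0007] rail [-0.66 -0.75] F [-0.9  0.1 -1.3] rF [0.4 0.8] M [-0.   -0.13  0.01] open 11.5
[-0.1  -0.09 -1.38] -0.056355271970154636 0.12461721844449708
```

View pics/s7.png

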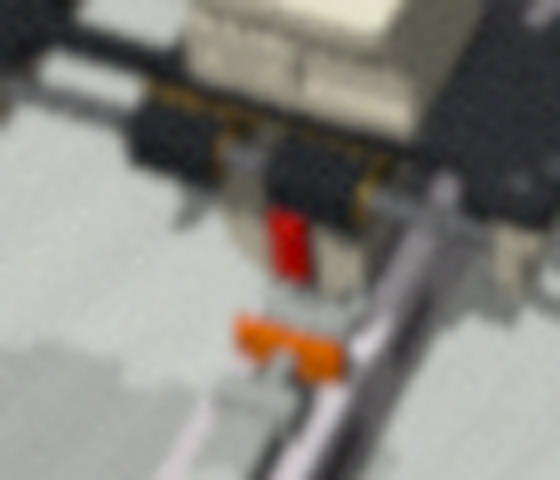

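The collar (crop (305,308)) is just behind the pad (290,345), with no force yet. I'll advance in small steps.

>>> jog_arm(
  commands=[0,0,0,0.002,0,0,-1,0,0,0,0.004,0,0,-1,0,0,0,0.006,0,0,-1,0,0,0,0.006,0,0,-1],
)

```text
time: 10.97
tool_pos: [547.5, 121.9, 31.4]
tool_rot: [-1.83, -2.553, -0.0]
contact_force: [-0.1, -1.3, -2.1]
opening: 11.9
```

```bash
cat >> h.py <<'E'
def avg(arm,capture,k=6):
    S=[]
    for i in range(k): capture("top");S.append(arm.state())
    s=S[-1];f=np.mean([q["contact_force"] for q in S],0);p=np.mean([torail(q["tool_pos"]) for q in S],0)
    show(s);print("AVG rail",p.round(2),"Frail",round(f[:2]@t_,2),round(-f[:2]@n_,2),"Fz",f[2].round(2),"Mz",np.mean([q["wrist_torque"][2] for q in S]).round(3))
E
python3 -c "
from workcell import arm,capture
from h import *
avg(arm,capture)"
```

```text
t 11.27 pos [547.6 121.8  31.4] yaw 108.7 tilt [-0.0001  0.0006] rail [ 2.14 -0.76] F [-0.2 -2.2 -1.9] rF [-2.   0.9] M [-0.33 -0.22 -0.04] open 11.8
AVG rail [ 2.12 -0.75] Frail -1.68 0.21 Fz -1.39 Mz -0.012
```

>>> jog_arm(
  commands=[0,0,0,0.002,0,0,-1,0,0,0,0.004,0,0,-1,0,0,0,0.004,0,0,-1,0,0,0,0.004,0,0,-1],
)

```text
time: 11.6
tool_pos: [547.0, 123.6, 31.4]
tool_rot: [-1.831, -2.553, -0.0]
contact_force: [0.7, -2.6, -0.9]
opening: 12.1
```

```bash
python3 -c "
from workcell import arm,capture
from h import *
avg(arm,capture)"
```

```text
t 11.9 pos [546.9 123.7  31.4] yaw 108.7 tilt [-0.0001  0.0006] rail [ 4.11 -0.74] F [ 1.6 -2.6 -1.3] rF [-3.  -0.6] M [-0.54 -0.27  0.01] open 11.7
AVG rail [ 4.07 -0.74] Frail -2.86 0.49 Fz -1.68 Mz 0.016
```

Contact at rail x≈-0.7, with slope 0.6 N/mm as described. 2 mm more gives about 4 N.

>>> jog_arm(
  commands=[0,0,0,0.002,0,0,-1,0,0,0,0.004,0,0,-1,0,0,0,0.004,0,0,-1,0,0,0,0.004,0,0,-1],
)

```text
time: 12.23
tool_pos: [546.4, 125.5, 31.4]
tool_rot: [-1.831, -2.553, -0.001]
contact_force: [0.6, -4.1, -1.4]
opening: 11.9
```

```bash
python3 -c "
from workcell import arm,capture
from h import *
avg(arm,capture)"
```

```text
t 12.53 pos [546.4 125.5  31.4] yaw 108.7 tilt [-0.      0.0005] rail [ 6.03 -0.76] F [-0.1 -4.1 -2. ] rF [-3.8  1.5] M [-0.73 -0.3   0.06] open 11.8
AVG rail [ 6.   -0.77] Frail -4.12 0.51 Fz -1.44 Mz 0.004
```

>>> jog_arm(
  commands=[0,0,0,0,0,0.003,-1,0,0,0,0,0,0.006,-1,0,0,0,0,0,0.009,-1,0,0,0,0,0,0.011,-1,0,0,0,0,0,0.013,-1,0,0,0,0,0,0.013,-1,0,0,0,0,0,0.013,-1],
)

```text
time: 13.12
tool_pos: [546.7, 125.6, 26.2]
tool_rot: [1.831, 2.552, 0.002]
contact_force: [-2.3, -3.8, 9.7]
opening: 12.1
```

```bash
python3 -c "
from workcell import arm,capture
from h import *
avg(arm,capture)"
```

```text
t 13.42 pos [546.7 125.6  26.3] yaw 108.7 tilt [0.0013 0.0006] rail [ 5.97 -1.15] F [-2.7 -3.9  9.3] rF [-2.9  3.8] M [-0.77  0.36  0.02] open 11.8
AVG rail [ 5.98 -1.12] Frail -3.01 3.16 Fz 9.15 Mz 0.013
```

>>> jog_arm(
  commands=[0,0,0,0,-0.001,0.001,-1,0,0,0,0,-0.002,0.003,-1,0,0,0,0,-0.002,0.005,-1,0,0,0,0,-0.002,0.005,-1,0,0,0,0,-0.002,0.005,-1],
)

```text
time: 13.83
tool_pos: [546.7, 125.6, 25.4]
tool_rot: [1.829, 2.551, 0.005]
contact_force: [-1.1, -2.9, 10.8]
opening: 11.9
```

```bash
python3 -c "
from workcell import arm,capture
from h import *
avg(arm,capture)"
```

```text
t 14.13 pos [546.7 125.5  25.4] yaw 108.71 tilt [0.0039 0.0011] rail [ 5.93 -1.09] F [-1.  -2.4 10.1] rF [-2.   1.7] M [-0.62  0.22  0.04] open 12.1
AVG rail [ 5.95 -1.09] Frail -3.04 2.32 Fz 10.03 Mz 0.012
```

```bash
python3 - <<'E'
from workcell import arm
from h import *
s=arm.state();print(row(s,[*railxy(6.0,0.5),23.0],108.7))
E
```

```text
[0.0013, 0.0001, 0.0, 0.0001, -0.0032, 0.0047]
```

>>> jog_arm(
  commands=[0.0013,0,0,0,-0.001,0.0037,-1,0.0013,0,0,0,-0.002,0.0042,-1,0.0013,0,0,0,-0.0032,0.0047,-1,0.0013,0,0,0,-0.0032,0.0047,-1,0.0013,0,0,0,-0.0032,0.0047,-1],
)

```text
time: 14.55
tool_pos: [546.7, 125.5, 25.0]
tool_rot: [1.829, 2.551, 0.004]
contact_force: [-1.0, -2.2, 11.5]
opening: 12.0
```

```bash
python3 -c "
from workcell import arm,capture
from h import *
avg(arm,capture)
print(row(arm.state(),[*railxy(6.0,0.5),23.0],108.7))"
```

```text
t 14.85 pos [546.7 125.5  25. ] yaw 108.7 tilt [0.0039 0.0006] rail [ 5.93 -1.07] F [-0.2 -2.9 11.4] rF [-2.7  1.1] M [-0.49  0.09  0.  ] open 11.8
AVG rail [ 5.93 -1.07] Frail -2.26 1.28 Fz 10.93 Mz -0.003
[0.0012, 0.0002, 0.0, 0.0001, -0.0032, 0.0039]
```

```bash
python3 -c "
from workcell import arm
from h import *
s=arm.state()
for a in (18,36,54,72,91): print(row(s,[*railxy(6.0,0.5),22.8],108.7-a))"
```

```text
[0.0013, 0.0, 0.1, 0.0001, -0.0032, 0.0043]
[0.0013, -0.0002, 0.2, 0.0001, -0.0032, 0.0043]
[0.0012, -0.0004, 0.3, 0.0001, -0.0032, 0.0043]
[0.0012, -0.0006, 0.4, 0.0001, -0.0032, 0.0043]
[0.0011, -0.0008, 0.5056, 0.0001, -0.0032, 0.0043]
```

>>> jog_arm(
  commands=[0.0013,0,0.02,0,-0.0032,0.0043,-1,0.0013,0,0.05,0,-0.0032,0.0043,-1,0.0013,0,0.08,0,-0.0032,0.0043,-1,0.0013,0,0.11,0,-0.0032,0.0043,-1,0.0013,-0.0001,0.14,0,-0.0032,0.0043,-1,0.0013,-0.0001,0.17,0,-0.0032,0.0043,-1,0.0013,-0.0002,0.2,0,-0.0032,0.0043,-1,0.0013,-0.0002,0.2,0,-0.0032,0.0043,-1],
)

```text
time: 15.52
tool_pos: [546.4, 125.1, 24.5]
tool_rot: [2.533, 1.855, 0.004]
contact_force: [-0.1, -3.7, 10.0]
opening: 11.9
```

```bash
python3 -c "
from workcell import arm,capture
from h import *
avg(arm,capture,3)
s=arm.state()
for a in (54,91): print(row(s,[*railxy(6.0,0.5),22.8],108.7-a))"
```

```text
t 15.67 pos [546.5 125.1  24.5] yaw 72.69 tilt [0.0032 0.0003] rail [ 5.61 -0.72] F [-0.3 -3.9  9.6] rF [-3.6  1.5] M [-0.79  0.08 -0.06] open 12.2
AVG rail [ 5.59 -0.72] Frail -3.79 1.93 Fz 9.72 Mz -0.058
[0.0009, -0.0005, 0.0999, -0.0008, -0.0024, 0.0034]
[0.0007, -0.0008, 0.3055, -0.0008, -0.0024, 0.0034]
```

Turning freely. I'll continue to a quarter turn.

>>> jog_arm(
  commands=[0.0009,-0.0004,0.03,-0.0008,-0.0024,0.0034,-1,0.0009,-0.0004,0.06,-0.0008,-0.0024,0.0034,-1,0.0009,-0.0005,0.09,-0.0008,-0.0024,0.0034,-1,0.0009,-0.0005,0.12,-0.0008,-0.0024,0.0034,-1,0.0008,-0.0006,0.15,-0.0008,-0.0024,0.0034,-1,0.0008,-0.0006,0.18,-0.0008,-0.0024,0.0034,-1,0.0008,-0.0007,0.21,-0.0008,-0.0024,0.0034,-1,0.0008,-0.0007,0.24,-0.0008,-0.0024,0.0034,-1,0.0007,-0.0008,0.27,-0.0008,-0.0024,0.0034,-1,0.0007,-0.0008,0.29,-0.0008,-0.0024,0.0034,-1,0.0007,-0.0008,0.304,-0.0008,-0.0024,0.0034,-1,0.0007,-0.0008,0.304,-0.0008,-0.0024,0.0034,-1,0.0007,-0.0008,0.304,-0.0008,-0.0024,0.0034,-1],
)

```text
time: 16.75
tool_pos: [546.4, 125.1, 24.5]
tool_rot: [3.103, 0.49, 0.005]
contact_force: [0.0, -4.5, 10.8]
opening: 12.2
```

```bash
python3 -c "
from workcell import arm,capture
from h import *
avg(arm,capture,3)
s=arm.state()
print(row(s,[*railxy(6.0,0),28],108.7-91))"
```

```text
t 16.9 pos [546.4 125.1  24.5] yaw 17.96 tilt [0.003  0.0002] rail [ 5.61 -0.61] F [-0.9 -4.3  9.5] rF [-3.8  2.2] M [-0.84  0.27 -0.06] open 11.8
AVG rail [ 5.6  -0.62] Frail -3.89 1.89 Fz 10.09 Mz -0.053
[0.0002, -0.0009, 0.0015, -0.0012, -0.0008, -0.007]
```

>>> jog_arm(
  commands=[0,0,0,0,0,-0.001,-1,0,0,0,0,0,-0.002,-1,0,0,0,0,0,-0.003,-1,0,0,0,0,0,-0.003,-1,0,0,0,0,0,-0.003,-1],
)

```text
time: 17.32
tool_pos: [546.4, 125.1, 26.7]
tool_rot: [3.103, 0.491, 0.005]
contact_force: [-0.8, -3.5, 6.6]
opening: 11.6
```

```bash
python3 -c "
from workcell import arm,capture
from h import *
avg(arm,capture,4)"
```

```text
t 17.52 pos [546.4 125.1  26.7] yaw 17.97 tilt [0.0034 0.0002] rail [ 5.62 -0.7 ] F [-1.4 -4.6  8. ] rF [-3.9  2.8] M [-0.81  0.42 -0.05] open 11.8
AVG rail [ 5.6  -0.69] Frail -3.47 2.6 Fz 7.35 Mz -0.016
```

>>> jog_arm(
  commands=[0,0,0,0,0,-0.001,-1,0,0,0,0,0,-0.0018,-1,0,0,0,0,0,-0.0018,-1,0,0,0,0,0,-0.0018,-1],
)

```text
time: 17.85
tool_pos: [546.3, 125.1, 26.9]
tool_rot: [3.103, 0.49, 0.004]
contact_force: [3.9, -2.3, -9.8]
opening: 12.0
```

```bash
python3 -c "
from workcell import arm,capture
from h import *
avg(arm,capture,4)"
```

```text
t 18.05 pos [546.3 125.1  26.9] yaw 17.96 tilt [0.0027 0.0002] rail [ 5.61 -0.54] F [  4.   -3.1 -11.7] rF [-4.2 -2.8] M [-0.63 -0.6  -0.03] open 11.7
AVG rail [ 5.62 -0.54] Frail -4.18 -2.52 Fz -10.92 Mz 0.01
```

The head is caught under the lips: stop at z = 26.9 + 2.1 = 29, with an upward pull resisted. I'll neutralise the pull, then open.

>>> jog_arm(
  commands=[0,0,0,0,0,0.0002,-1,0,0,0,0,0,0.0002,-1,0,0,0,0,0,0.0002,-1,0,0,0,0,0,0.0002,-0.7,0,0,0,0,0,0.0002,-0.6,0,0,0,0,0,0.0002,-0.4,0,0,0,0,0,0.0002,-0.35,0,0,0,0,0,0.0002,-0.35,0,0,0,0,0,0.0002,-0.35],
)

```text
time: 18.8
tool_pos: [546.3, 125.4, 27.1]
tool_rot: [3.103, 0.491, 0.005]
contact_force: [0.5, -0.3, -0.9]
opening: 29.9
```

```bash
python3 -c "
from workcell import arm,capture
from h import *
avg(arm,capture,4)"
```

```text
t 19.0 pos [546.3 125.1  26.9] yaw 17.96 tilt [0.0028 0.0002] rail [ 5.67 -0.56] F [ 0.6  0.1 -0.1] rF [-0.1 -0.7] M [-0.06 -0.01 -0.  ] open 29.9
AVG rail [ 5.75 -0.57] Frail -0.05 -0.54 Fz 0.28 Mz 0.023
```

>>> jog_arm(
  commands=[0,0,0,0,0,-0.02,-0.35,0,0,0,0,0,-0.06,-0.35,0,0,0,0,0,-0.12,-0.35,0,0,0,0,0,-0.2,-0.35,0,0,0,0,0,-0.25,-0.35,0,0,0,0,0,-0.25,-0.35,0,0,0,-0.1,0.1,-0.25,-0.35,0,0,0,-0.1,0.2,-0.25,-0.35,0,0,0,-0.1,0.3,-0.25,-0.35,0,0,0,-0.1,0.35,-0.25,-0.35,0,0,0,-0.1,0.4,-0.25,-0.35,0,0,0,-0.1,0.4,-0.25,-0.35,0,0,0,-0.1,0.4,-0.25,-0.35,0,0,0,-0.1,0.4,-0.25,-0.35],
)

```text
time: 20.17
tool_pos: [559.5, -80.3, 151.5]
tool_rot: [-3.102, -0.489, -0.003]
contact_force: [-0.0, 0.1, -0.4]
opening: 29.7
```

```bash
python3 - <<'E'
from workcell import arm,capture
from h import *
import pickle
show(arm.state())
c=capture("side");t=capture("top")
S=pickle.load(open("side.pkl","rb"));T=pickle.load(open("top.pkl","rb"))
W=cloud(t);im=t["image"].astype(int);v,u=np.mgrid[:384,:512]
m=(im[...,0]>1.7*im[...,1])&(im[...,0]>50)&(abs(W[...,0]-546)<40)&(abs(W[...,1]-125)<40)&(W[...,2]>92)
P=W[m];r=np.array([torail(p) for p in P]);print("handle top z",len(P),np.median(P[:,2]),"rail c",cv2.minAreaRect(r.astype(np.float32)))
im2=t["image"].astype(int);o=(im2[...,0]-im2[...,2]>35)&(im2[...,1]-im2[...,2]>8)&(W[...,2]>50)&(W[...,2]<64)&(abs(W[...,0]-540)<30)&(abs(W[...,1]-140)<20)
if o.any(): print("pad x",np.median([torail(p)[0] for p in W[o]]))
W0=cloud(T)
for nm,p in(("flask",(316,115)),("jar",(402,122)),("lid",(233,278))): print(nm,W0[p[1],p[0]].round(0),W[p[1],p[0]].round(0))
a=cv2.resize(c["image"][190:270,165:245,::-1],(400,400),interpolation=cv2.INTER_CUBIC)
b=cv2.convertScaleAbs(cv2.resize(t["image"][165:245,150:230,::-1],(400,400),interpolation=cv2.INTER_CUBIC),alpha=1.6)
cv2.imwrite("pics/s8.png",np.hstack([a,b]))
E
```

```text
t 20.17 pos [559.5 -80.3 151.5] yaw 17.9 tilt [0.0016 0.0011] rail [-193.1    52.76] F [-0.   0.1 -0.4] rF [0.1 0. ] M [ 0.    0.03 -0.02] open 29.7
handle top z 90 103.43522463686719 rail c ((5.749072074890137, 0.8692827224731445), (30.17765998840332, 11.596722602844238), 88.22948455810547)
pad x 24.987799447315098
flask [ 730. -141.   75.] [592. -79. 535.]
jar [nan nan nan] [ 707. -308.  110.]
lid [383.  31.  15.] [383.  31.  15.]
```

View pics/s8.png

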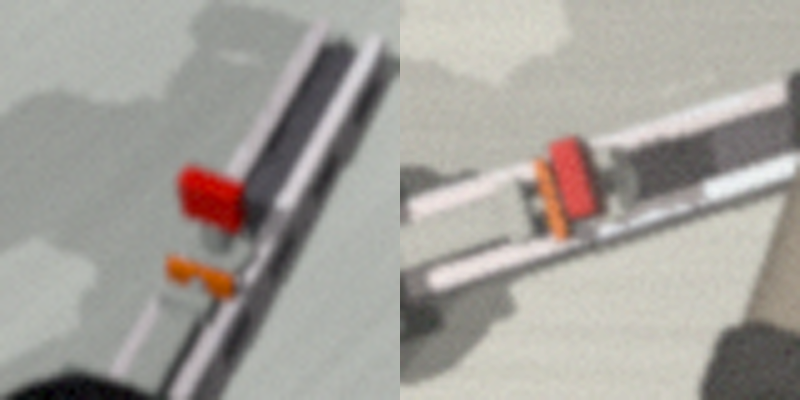

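The handle now stands across the rail (side crop (212,200)) with the collar against the pad. Its top is at z 103.4, where 104 is expected when locked. The nut is at x≈5.7, and the pad has been pushed from 19.6 to 25.0.

```bash
python3 -c "
from workcell import ticket
print(ticket.sign_off())"
```

```text
the job is handed in; nothing more can be done
None
```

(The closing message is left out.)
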